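# Knock a jammed spacer out of a drill jig with a drift block

## Robot

A 6-joint arm with a two-finger parallel gripper is mounted at the origin on the work surface. World frame = base frame: x ahead of the robot, y to its left, z up, the work surface at z = 0. Lengths are in m, angles in rad, forces in N, time in s.
With the tool pointing down it reaches from about 0.25 to 0.775 m from the base axis. Payload 4 kg.
Tool frame: the origin (TCP) lies at the very end of the fingers, on their centre line; the grasp point (between the pads) lies 19 mm behind it; x points along the fingers, y is the direction in which the jaws open and shut, and the axes are right-handed (so a half turn about x gives the same grasp; the last joint's range is limited). The gripper opens to 94 mm and grips with 3 to 60 N. Pads are 16 mm wide; open, the fingers measure 119 mm over their backs; the gripper's body (75 mm by 177 mm) begins 78 mm behind the grasp point.
Start: joints at [1.114, 0.087, 1.371, -0, 1.684, -0.103], TCP at [0.191, 0.516, 0.206] pointing down, gripper open.
Joint ranges: [-3.1, 3.1], [-0.76, 2.03], [0.27, 2.55], [-1.08, 4.22], [0.17, 2.65], [-2.57, 2.57]. Speed limits (rad/s): [2.79, 2.79, 3.14, 3.14, 3.14, 3.14].

## Interface

Orientations are given as [roll, pitch, yaw] about the fixed x, y, z axes, in that order (R = Rz(yaw) Ry(pitch) Rx(roll)).
In Python, from bench import robot gives the robot as it stands.
- The arm moves only by the tool carry_out, never from a script. Its argument "targets" is a list of rows, each a list of 5 numbers: the closure, from 0 (fully open) to 1 (shut), then the shift along the tool's x, y, z in cm, then the turn about the tool's x in degrees. In form: [[fingers, tx, ty, tz, turn], ...]. A call has 1 to 20 rows; each row shifts and turns the commanded pose from where the row before left it, along the tool's axes as they then stand; what a row does not reach is not made up. A row lasts 1/10 s, in which the tool goes at most 50 mm and 8.59 degrees, less where a joint would pass 70% of its speed; a pose out of reach is approached as far as the arm can. A call is refused whole if a number of a shift passes 5 or a number of a turn 8.59, either way. A call with a gripper value outside its range is refused whole. The fingers move at their own pace and stop on an object; the grip force is fixed at half the most. Time passes only in rows, so rows that do not move let the fingers close. It gives the time, the measured TCP pose, the force and the opening at its end, in the units of the state.
- robot.get_obs(): the state, without advancing time (a new reading comes with each control period).
- robot.snapshot(name): name is "side" or "top" or "wrist"; returns a dict with "image" (420x560x3 uint8, red, green, blue), "camera_matrix" (3x3 intrinsics, pixels), "distortion" ([k1, k2, p1, p2, k3] as OpenCV has them; the pictures are not rectified), "pose" (4x4, takes a point from camera to world coordinates). Camera axes: x right, y up, looking along -z (the intrinsics and any distortion apply to the point x, -y, -z); pixel columns grow to the right and rows downward; lengths in m; the calibration is good to about 2 mm. A picture is of the moment at which its call begins. There is no depth.
- robot.close_job(): hands the job in, once; it reports no verdict.
The state is a dict: "time": time; "joint_positions": joint angles; "qvel": joint speeds; "joint_torque": joint torques, N m; "tool_pos": TCP position; "ee_rot": TCP orientation; "wrist_force": force on the tool from outside, world axes, zero at the start; "wrist_torque": the same for the moment, N m; "width": finger opening in m.
Only numpy, scipy, OpenCV 4.12 (cv2) and the standard library are available. Lean on these libraries where they do the work, as an engineer would, in place of code of your own. Each camera call takes 0.05 s, during which the arm holds its last target. There are 200 camera calls.

## Task

The blue spacer is jammed under the red bridge of the drill jig. Lift the drift out of its grey rest by the nose, lay it flat on the bench and take it again by its orange block, then knock the spacer along the channel with the nose, from the mouth under the bridge, until the spacer is clear of the bridge; do not ram the jig, and do not touch the spacer with the gripper before it is clear. Leave the drift lying flat on the bench, lift the spacer out, lower it into the yellow tray so that it lies flat there, let go, and leave the other things where they are.

Things in the scene. Friction and masses are not known exactly. Their poses are not given: they have to be found in the camera images.
- jig: Drill jig fixed to the bench, steel with a red bridge. Origin: bench level, on the channel's centre line; z up. The channel runs along its y: the mouth is the end face at y +80 mm, the spacer is driven towards -y. Base: x -50..50, y -35..80 mm; its top (channel floor) is 20 mm above the bench. Two rails on it over the same y, inner faces at x -22 and +26 mm, tops 44 mm above the bench.
- jig_mouth (a point): Middle of the jig's mouth (jig x 0, y +80 mm, 35 mm above the bench). From here the tunnel under the bridge is 48 mm wide, from 20 to 50 mm above the bench.
- jig_bridge (a point): Centre of the top of the red bridge (jig x 0, y +50 mm, 62 mm above the bench). The bridge covers jig x -50..50, y 20..80 mm; underside 50 mm above the bench. Two brass bushes on it reach 70 mm.
- jig_gib (a point): Face of a sprung steel gib in the +x rail, hidden under the bridge at jig x +22, y 28..46 mm. It pinches the spacer against the other rail with about 12 N: 12 to 20 N along the channel moves the spacer, which slides easily once its tail has passed the gib. The gib then stands out to x +18 mm.
- jig_tongue (a point): Tip of the jig's tongue (jig x 0, y -120 mm, 20 mm above the bench). Past the rails, jig y -35..-120 mm, only this tongue, 28 mm wide (x -14..14) and level with the channel floor, carries the spacer, so fingers can reach down past both sides of it.
- spacer: Blue aluminium bar, 44 (its x) x 90 (its y) x 24 mm high, about 0.3 kg. Origin: centre of its underside. Starts along the channel on the 20 mm floor, centre at jig y +5..+13 mm, so its tail (+y end) is 22..30 mm inside the mouth and the bridge bars lifting it. Clear of the bridge once its centre is past jig y -27 mm; pushed on to about -45 mm, over 50 mm of it is beyond the rails.
- drift: Drift, about 0.26 kg: orange block 55 (x) x 52 (y) x 40 mm high, with an aluminium nose 90 mm long, 24 wide, 20 high; their undersides are level. Origin: centre of the block's underside; x along the nose (block x -27.5..27.5, nose x 27.5..117.5 mm), z up. The block is too big for the tunnel. Starts in the rest, underside 25 mm above the bench, x along the rest's x.
- drift_tip (a point): Centre of the end face of the drift's nose: x 117.5, y 0, z 10 mm in the drift's frame.
- rest: Grey rest fixed to the bench, holding the drift. Origin: bench level below the drift's origin, x along the nose. x -41..74, y -42..42 mm. Floor 25 mm, walls 66 mm above the bench, close beside and behind the block and beside the nose up to x 74 mm: only the last 43 mm of the nose stands free beyond the rest, 25 to 45 mm above the bench.
- tray: Shallow yellow tray fixed to the bench, 206 mm (its x) x 156 mm (its y), rim 18 mm high, walls and floor 3 mm. Origin: centre of its underside.
- bottle: White bottle with a red cap, bystander, 66 mm in diameter, 200 mm high; origin at its base. Leave alone.
- tin: Blue tin, bystander, 72 mm in diameter, 85 mm high; origin at its base. Leave alone.
- wrench: Steel wrench lying flat, bystander, 190 mm long. Leave alone.
- hammer: Hammer lying flat, bystander, 270 mm long. Leave alone.
- vblock: Steel V-block, bystander, 60 x 50 x 40 mm; origin centre of its underside. Leave alone.

How it is judged:
By the outcome, as a careful person would: the job done as asked, in the order asked, and still so for the second after the job is handed in, with the robot touching nothing.
It also fails if it takes over 72 s, if anything falls off the work surface, if the arm or the gripper's body presses on something with over 40 N, if the wrist force passes 120 N, or if a joint passes its speed limit or range.

## Working session

There is one attempt and no reset: what is moved stays moved. The work goes in short steps, Python scripts to look and compute and a tool call to move; the robot and the scene stay as the last step left them, time stands still between calls to the robot, and variables do not carry over. Pictures are saved under pics/ and viewed, about 8 in all and at most 12, crops included, and the job is handed in when it is done.

Besides the shell and the picture viewer there is one more tool, called after ">>>" by a JSON object that holds its "fn" and its "kwargs", one argument or row to a line. carry_out: Moves the arm, as the interface text tells. Its arguments: {"type":"object","properties":{"targets":{"type":"array","items":{"type":"array","items":{"type":"number"}}}},"required":["targets"]}

```bash
mkdir -p pics; ls; cat > h.py <<'E'
import numpy as np, cv2
from bench import robot
def snap(n,f):
    s=robot.snapshot(n); cv2.imwrite('pics/'+f+'.png',cv2.cvtColor(s['image'],cv2.COLOR_RGB2BGR))
    np.savez('pics/'+f+'.npz',K=s['camera_matrix'],D=s['distortion'],P=s['pose'],im=s['image']); return load(f)
def load(f): return dict(np.load('pics/'+f+'.npz'))
def ray(s,px):
    u=cv2.undistortPoints(np.array(px,float).reshape(-1,1,2),np.array(s['K']),np.array(s['D'])).reshape(-1,2)
    d=np.c_[u[:,0],-u[:,1],-np.ones(len(u))]; return s['P'][:3,3],d@s['P'][:3,:3].T
def onz(s,px,z):
    o,d=ray(s,px); return o+d*((z-o[2])/d[:,2])[:,None]
def proj(s,X):
    X=np.atleast_2d(np.array(X,float)); c=(X-s['P'][:3,3])@s['P'][:3,:3]; c=c*[1,-1,-1]
    return cv2.projectPoints(c,np.zeros(3),np.zeros(3),np.array(s['K']),np.array(s['D']))[0].reshape(-1,2)
E
python3 - <<'E'
from h import *
for n in ('top','side'):
    s=snap(n,n+'0'); print(n,s['P'].round(3).tolist(),s['K'].round(1).tolist())
o=robot.get_obs(); print(o)
E
```

```text
pics
top [[-0.019, 0.995, -0.101, 0.471], [-1.0, -0.02, -0.004, 0.007], [-0.006, 0.1, 0.995, 1.114], [0.0, 0.0, 0.0, 1.0]] [[385.1, 0.0, 272.5], [0.0, 385.1, 205.1], [0.0, 0.0, 1.0]]
side [[0.898, 0.307, -0.316, 0.192], [-0.44, 0.593, -0.675, -0.787], [-0.02, 0.745, 0.667, 0.821], [0.0, 0.0, 0.0, 1.0]] [[472.2, 0.0, 279.0], [0.0, 472.2, 214.4], [0.0, 0.0, 1.0]]
{'time': 0.1, 'joint_positions': array([ 1.11391472e+00,  8.79042573e-02,  1.37204331e+00, -1.75200402e-05,
        1.68362535e+00, -1.03101843e-01]), 'qvel': array([ 0.00070128, -0.00103395, -0.00469347,  0.00012369, -0.00180349,
       -0.00155823]), 'joint_torque': array([ 2.38515306e-03, -3.41252053e+01, -3.03302014e+01,  7.19241472e-02,
        3.04644357e-02, -1.08989475e-04]), 'tool_pos': array([0.19034255, 0.51549952, 0.20443892]), 'ee_rot': array([-1.66510538,  1.56881598, -2.01888709]), 'wrist_force': array([-0.28604209,  1.06883977, -0.10472747]), 'wrist_torque': array([ 0.03657439,  0.02081917, -0.03825334]), 'width': 0.09376758072335177}
```

View pics/top0.png

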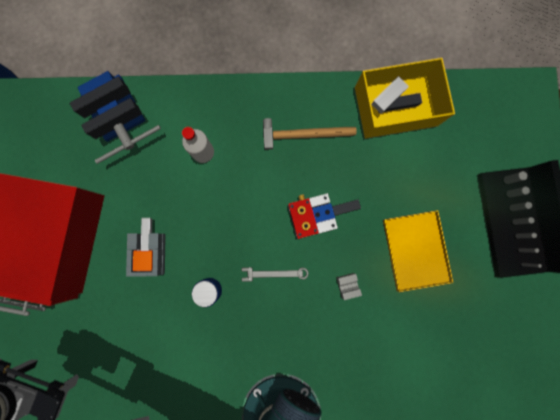

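View pics/side0.png

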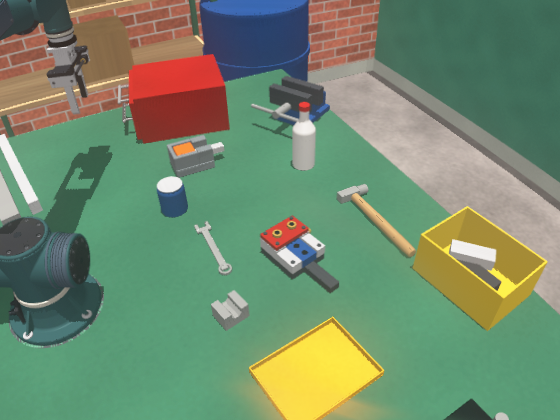

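The top view shows the jig at (318,215) with its mouth to the left and the tongue ending at (360,206). The rest is at (145,255) with the nose up, and the tray at (420,250). The tin (205,293), wrench (275,273), V-block (348,287) and bottle (195,145) stand around them. The side view agrees.

```bash
cat >> h.py <<'E'
from scipy.spatial.transform import Rotation as Ro
def blobs(s,m,n=2,roi=None):
    m=m.astype(np.uint8)
    if roi is not None:
        z=np.zeros_like(m); x0,y0,x1,y1=roi; z[y0:y1,x0:x1]=m[y0:y1,x0:x1]; m=z
    c=cv2.findContours(m,cv2.RETR_EXTERNAL,cv2.CHAIN_APPROX_NONE)[0]
    return sorted(c,key=cv2.contourArea)[::-1][:n]
def rect(s,c,z):
    p=onz(s,c.reshape(-1,2),z)[:,:2]; (cx,cy),(w,h),a=cv2.minAreaRect((p*1000).astype(np.float32))
    return np.round([cx,cy,w,h,a],1)
def tool():
    o=robot.get_obs(); R=Ro.from_euler('xyz',o['ee_rot']).as_matrix(); return o,R
E
python3 - <<'E'
from h import *
s=load('top0'); im=s['im'].astype(int); r,g,b=im[...,0],im[...,1],im[...,2]
red=(r>120)&(g<60)&(b<60)
for c in blobs(s,red,2,(270,180,350,250)): print('bridge',rect(s,c,.062))
org=(r>180)&(g>60)&(g<130)&(b<80)
for c in blobs(s,org,1,(110,200,190,290)): print('block',rect(s,c,.065))
wh=(r>150)&(g>150)&(b>150)
for c in blobs(s,wh,1,(125,205,165,250)): print('nose',rect(s,c,.045))
yl=(r>180)&(g>120)&(b<80)
for c in blobs(s,yl,1,(370,195,470,300)): print('tray',rect(s,c,.018))
bl=(b>90)&(r<60)&(g<100)
for c in blobs(s,bl,1,(300,190,350,240)): print('spacer',rect(s,c,.044))
print('tongue tip',onz(s,[[359,203],[360,209]],.02).round(3).tolist())
print('tin, bottle base',onz(s,[[205,293]],.085).round(3),onz(s,[[188,134]],.2).round(3))
o,R=tool(); print(R.round(3), o['joint_positions'].round(3))
E
```

```text
bridge [540.1 -71.4  99.4  57.8  13.8]
block [434.5 368.   48.5  48.3  88.9]
nose [505.3 367.5  21.2  83.6  87.3]
tray [ 446.3 -391.8  196.2  143.5    8.6]
spacer [ 556.5 -129.9   41.3   52.5   13.2]
tongue tip [[0.582, -0.235, 0.02], [0.565, -0.237, 0.02]]
tin, bottle base [[0.346 0.193 0.085]] [[0.741 0.213 0.2  ]]
[[-0.001  0.346  0.938]
 [-0.002  0.938 -0.346]
 [-1.    -0.002 -0.   ]] [ 1.114  0.088  1.372 -0.     1.684 -0.103]
```

>>> {"fn": "carry_out", "kwargs": {
  "targets": [
    [0,0.4,-0.16,2.4,0],
    [0,0.4,-0.16,2.4,0],
    [0,0.4,-0.16,2.4,0],
    [0,0.4,-0.16,2.4,0],
    [0,0.4,-0.16,2.4,0],
    [0,0.4,-0.16,2.4,0],
    [0,0.4,-0.16,2.4,0],
    [0,0.4,-0.16,2.4,0],
    [0,0.4,-0.16,2.4,0],
    [0,0.4,-0.16,2.4,0],
    [0,0.4,-0.16,2.4,0],
    [0,0.4,-0.16,2.4,0],
    [0,0.4,-0.16,2.4,0],
    [0,0.4,-0.16,2.4,0],
    [0,0.4,-0.16,2.4,0],
    [0,0,0,0,-6.7],
    [0,0,0,0,-6.7],
    [0,0,0,0,-6.8],
    [0,0,0,0,0],
    [0,0,0,0,0]
  ]
}}

```text
time: 2.1
tool_pos: [0.5197, 0.3686, 0.1449]
ee_rot: [-2.654, 1.57, -2.658]
wrist_force: [0.4, -0.5, 0.9]
width: 0.0938
```

```bash
python3 - <<'E'
from h import *
o,R=tool(); print(o['time'],o['tool_pos'].round(4),o['wrist_force'].round(1),o['joint_positions'].round(3)); print(R.round(3))
s=snap('wrist','w1'); print(s['P'].round(3).tolist(),s['K'].round(0).tolist())
E
```

```text
2.1 [0.5197 0.3686 0.1449] [ 0.4 -0.5  0.9] [ 0.528  0.299  1.242  0.     1.601 -1.039]
[[-0.001  0.004  1.   ]
 [-0.     1.    -0.004]
 [-1.    -0.    -0.001]]
[[0.003, -0.969, -0.245, 0.449], [1.0, 0.003, 0.001, 0.369], [-0.0, -0.245, 0.969, 0.325], [0.0, 0.0, 0.0, 1.0]] [[298.0, 0.0, 278.0], [0.0, 298.0, 209.0], [0.0, 0.0, 1.0]]
```

View pics/w1.png

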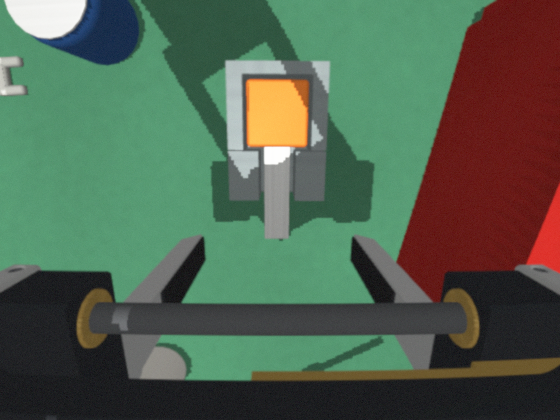

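The wrist view shows the block at (278,112) and the nose tip at (277,238), with the nose centred between the fingers. The red box stands well to the right of the gripper.

```bash
python3 - <<'E'
from h import *
s=load('w1'); im=s['im'].astype(int); r,g,b=im[...,0],im[...,1],im[...,2]
c=blobs(s,(r>180)&(g>60)&(b<100),1,(230,60,330,160))[0]; print('block',rect(s,c,.065))
for row in (215,222,230): 
    x=np.where((r[row]>g[row]-5)&(r[row]>100))[0]; x=x[(x>250)&(x<305)]; print(row,x.min(),x.max(), onz(s,[[x.min()-.5,row],[x.max()+.5,row]],.045).round(4).tolist())
col=im[195:250,277]; print([int(v[0]-v[1]) for v in col])
print('tip',onz(s,[[277,238.5]],.045).round(4))
E
```

```text
block [432.2 368.1  50.9  53.9  89.8]
215 265 288 [[0.5257, 0.3557, 0.045], [0.5258, 0.379, 0.045]]
222 265 288 [[0.5328, 0.3556, 0.045], [0.5329, 0.3791, 0.045]]
230 266 287 [[0.541, 0.3565, 0.045], [0.5411, 0.3782, 0.045]]
[-2, -2, 0, -1, 0, 0, -2, -1, -1, 0, 0, -1, 1, 0, 0, 0, -3, -2, -1, 0, -1, -1, -1, 0, -1, 1, 1, 1, 1, -3, 0, -1, -1, 1, -2, -1, -2, 1, -1, -1, 0, 0, 0, -20, -54, -66, -67, -67, -67, -68, -67, -64, -66, -68, -69]
tip [[0.55   0.3678 0.045 ]]
```

>>> {"fn": "carry_out", "kwargs": {
  "targets": [
    [0,1.5,-0.1,0,0],
    [0,2,0,0,0],
    [0,2,0,0,0],
    [0,2,0,0,0],
    [0,2,0,0,0],
    [0,1.8,0,0,0],
    [0,1.0,0,0,0],
    [0,0.6,0,0,0],
    [0,0,0,0,0],
    [1,0,0,0,0],
    [1,0,0,0,0],
    [1,0,0,0,0],
    [1,0,0,0,0],
    [1,0,0,0,0],
    [1,0,0,0,0],
    [1,0,0,0,0],
    [1,0,0,0,0],
    [1,0,0,0,0]
  ]
}}

```text
time: 3.95
tool_pos: [0.5199, 0.3677, 0.0165]
ee_rot: [2.047, 1.571, 2.046]
wrist_force: [-0.0, -0.4, 0.5]
width: 0.0255
```

>>> {"fn": "carry_out", "kwargs": {
  "targets": [
    [1,-0.5,0,0,0],
    [1,-1,0,0,0],
    [1,-1,0,0,0],
    [1,-1,0,0,0],
    [1,-1,0,0,0],
    [1,-1,0,0,0],
    [1,-1,0,0,0],
    [1,-1,0,0,0],
    [1,-1,0,0,0],
    [1,-1,0,0,0],
    [1,-0.5,0,0,0],
    [1,0,0,0,0],
    [1,0,0,0,0]
  ]
}}

```text
time: 5.25
tool_pos: [0.5198, 0.3676, 0.1162]
ee_rot: [-2.654, 1.57, -2.655]
wrist_force: [0.3, 0.1, -2.6]
width: 0.024
```

```bash
python3 - <<'E'
from h import *
s=snap('side','s1'); snap('wrist','w2')
o,R=tool(); p=o['tool_pos']; u=proj(s,p)[0].astype(int); print(u,o['width'],o['wrist_force'],o['wrist_torque'])
a=s['im'][...,::-1]; x,y=u; c=a[max(0,y-100):y+60,max(0,x-110):x+90]
w=load('w2')['im'][...,::-1]
cv2.imwrite('pics/c1.png',np.hstack([cv2.resize(c,None,fx=2,fy=2)[:300],cv2.resize(w,(400,300))]))
E
```

```text
[209 124] 0.023905976676799143 [-0.7615123  -0.25891371 -2.58018996] [ 0.05441798 -0.17133418  0.02393077]
```

View pics/c1.png

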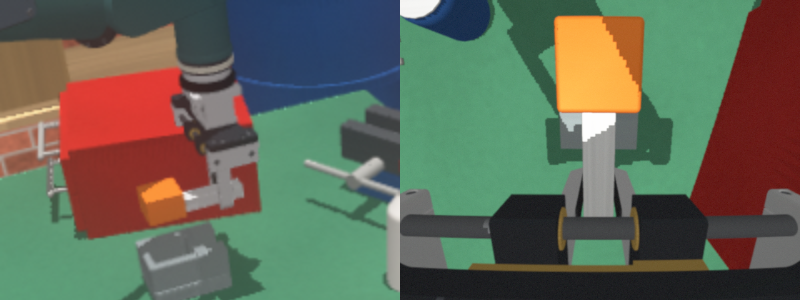

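The drift is held level by the nose, out of the rest. I'll carry it over and turn it to line up with the channel.

>>> {"fn": "carry_out", "kwargs": {
  "targets": [
    [1,0,-1,0,0],
    [1,0,-2,0,0],
    [1,0,-2,0,0],
    [1,0,-2,0,0],
    [1,0,-2,0,0],
    [1,0,-2,0,0],
    [1,0,-2,0,0],
    [1,0,-2,0,0],
    [1,0,-2,0,0],
    [1,0,-2,0,0],
    [1,0,-2,0,0],
    [1,0,-2,0,0],
    [1,0,-2,0,0],
    [1,0,-2,0,0],
    [1,0,-2,0,0],
    [1,0,-2,0,0],
    [1,0,-1.1,-0.6,0],
    [1,0,0,0,0]
  ]
}}

```text
time: 7.15
tool_pos: [0.5125, 0.0452, 0.1164]
ee_rot: [3.123, 1.57, 3.119]
wrist_force: [-0.7, -0.3, -3.2]
width: 0.0237
```

>>> {"fn": "carry_out", "kwargs": {
  "targets": [
    [1,0,0,0,4],
    [1,0,0,0,7],
    [1,0,0,0,7],
    [1,0,0,0,7],
    [1,0,0,0,7],
    [1,0,0,0,7],
    [1,0,0,0,7],
    [1,0,0,0,7],
    [1,0,0,0,7],
    [1,0,0,0,7],
    [1,0,0,0,7],
    [1,0,0,0,3.3],
    [1,1,0,0,0],
    [1,1.5,0,0,0],
    [1,1.5,0,0,0],
    [1,1.5,0,0,0],
    [1,1.5,0,0,0],
    [1,1,0,0,0],
    [1,0.5,0,0,0],
    [1,0,0,0,0]
  ]
}}

```text
time: 9.15
tool_pos: [0.5128, 0.0469, 0.0305]
ee_rot: [-1.879, 1.569, 3.055]
wrist_force: [0.0, -0.1, -2.2]
width: 0.0237
```

```bash
python3 - <<'E'
from h import *
o,R=tool(); print(o['time'],o['tool_pos'].round(4),o['wrist_force'].round(1),o['width'],np.degrees(np.arctan2(R[1,2],R[0,2])),o['joint_positions'].round(2))
snap('wrist','w3'); snap('top','t3')
E
```

```text
9.15 [0.5128 0.0469 0.0305] [ 0.  -0.1 -2.2] 0.023669594880060037 -77.33306276414656 [-0.02  0.11  1.7   0.    1.33 -0.24]
```

>>> {"fn": "carry_out", "kwargs": {
  "targets": [
    [1,0.7,0,0,0],
    [1,0.7,0,0,0],
    [1,0.6,0,0,0],
    [1,0.4,0,0,0],
    [1,0.3,0,0,0],
    [1,0.1,0,0,0],
    [1,0,0,0,0],
    [1,0,0,0,0]
  ]
}}

```text
time: 10.05
tool_pos: [0.5138, 0.0467, 0.0037]
ee_rot: [1.535, 1.57, 0.185]
wrist_force: [0.2, 0.9, -1.4]
width: 0.024
```

>>> {"fn": "carry_out", "kwargs": {
  "targets": [
    [0.7,0,0,0,0],
    [0.6,0,0,0,0],
    [0.5,0,0,0,0],
    [0.5,0,0,0,0],
    [0,0,0,0,0],
    [0,0,0,0,0],
    [0,-1,0,0,0],
    [0,-2,0,0,0],
    [0,-2,0,0,0],
    [0,-2,0,0,0],
    [0,-2,0,0,0],
    [0,-2,0,0,0],
    [0,-1.5,0,0,0],
    [0,0,0,-2,0],
    [0,0,0,-2,0],
    [0,0,0,-1,0],
    [0,0,0,0,0],
    [0,0,0,0,0]
  ]
}}

```text
time: 11.85
tool_pos: [0.5027, 0.0952, 0.1286]
ee_rot: [0.198, 1.57, -1.152]
wrist_force: [0.2, 0.2, 0.3]
width: 0.094
```

```bash
python3 - <<'E'
from h import *
o,R=tool(); print(o['time'],o['tool_pos'].round(4),o['width'])
w=snap('wrist','w4'); s=snap('side','s4')
cv2.imwrite('pics/c4.png',np.hstack([w['im'][...,::-1][:300],cv2.resize(s['im'][...,::-1][150:300,160:285],(250,300))]))
E
```

```text
11.85 [0.5027 0.0952 0.1286] 0.09398794711082481
```

View pics/c4.png

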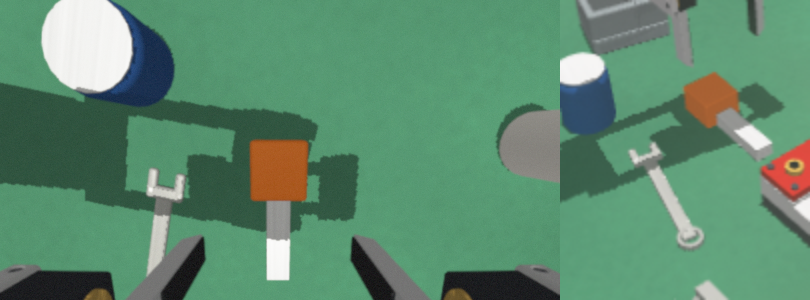

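The drift lies flat, its block at about (279,170) and nose tip at about (278,280) in the wrist part of the picture. The side part shows it flat and pointing at the mouth.

```bash
python3 - <<'E'
from h import *
s=load('w4'); im=s['im'].astype(int); r,g,b=im[...,0],im[...,1],im[...,2]
c=blobs(s,(r>g+50)&(b<90),1,(230,120,330,220))[0]; print('block',rect(s,c,.04))
mids=[]
for row in (215,225,245,260,270):
    x=np.where((r[row]>g[row]-20)&(r[row]>80))[0]; x=x[(x>250)&(x<305)]
    p=onz(s,[[x.min()-.5,row],[x.max()+.5,row]],.02); mids.append(p.mean(0)[:2]); print(row,x.min(),x.max(),np.linalg.norm(p[1]-p[0]).round(4))
mids=np.array(mids); d=mids[-1]-mids[0]; print('nose ang',np.degrees(np.arctan2(d[1],d[0])),mids.round(4).tolist())
col=r[200:290,278]-g[200:290,278]; e=np.where(col>-20)[0].max()+200.5
tip=onz(s,[[278,e]],.02)[0]; d/=np.linalg.norm(d); print('tip',e,tip.round(4),'origin',(tip[:2]-.1175*d).round(4))
for f,roi in (('top0',(270,180,350,250)),('side0',(240,200,330,280))):
    s=load(f); im=s['im'].astype(int); r,g,b=im[...,0],im[...,1],im[...,2]
    m=((r>110)&(g<70)&(b<70)).astype(np.uint8); m=cv2.morphologyEx(m,cv2.MORPH_CLOSE,np.ones((5,5)))
    c=blobs(s,m,1,roi)[0]; print(f,'bridge',rect(s,c,.062)); q=cv2.approxPolyDP(c,4,True); print(q.reshape(-1,2).tolist()); print(onz(s,q.reshape(-1,2),.062)[:,:2].round(3).tolist())
    m=(b>90)&(r<70)&(g<110)
    c=blobs(s,m,1,roi)[0];q=cv2.approxPolyDP(c,2,True).reshape(-1,2); print('spacer',rect(s,c,.044),q.tolist(),onz(s,q,.044)[:,:2].round(3).tolist())
E
```

```text
block [495.6 133.2  50.9  54.   12.7]
215 266 290 0.0251
225 266 290 0.0253
245 267 289 0.0237
260 267 289 0.024
270 267 288 0.0232
nose ang -77.78776012732264 [[0.5057, 0.0875], [0.508, 0.0773], [0.5127, 0.0562], [0.5164, 0.0399], [0.5184, 0.0287]]
tip 279.5 [0.5213 0.018  0.02  ] origin [0.4965 0.1329]
top0 bridge [540.3 -71.3 100.4  58.5  13.7]
[[307, 198], [289, 203], [298, 238], [317, 233]]
[[0.595, -0.084], [0.582, -0.034], [0.486, -0.056], [0.498, -0.108]]
spacer [ 556.7 -129.5   42.    53.2   13.2] [[330, 203], [313, 208], [314, 214], [317, 211], [320, 213], [318, 217], [315, 216], [316, 221], [334, 217]] [[0.581, -0.149], [0.568, -0.101], [0.552, -0.103], [0.56, -0.112], [0.554, -0.12], [0.543, -0.114], [0.546, -0.106], [0.532, -0.108], [0.542, -0.159]]
side0 bridge [ 527.9 -103.2   50.9  109.    73.4]
[[307, 229], [279, 246], [261, 237], [277, 249]]
[[0.587, -0.094], [0.505, -0.114], [0.481, -0.069], [0.497, -0.121]]
spacer [ 553.8 -166.1   51.1   16.3   14.4] [[315, 252], [303, 260], [303, 267], [315, 259]] [[0.577, -0.153], [0.541, -0.162], [0.531, -0.18], [0.566, -0.171]]
```

The top view alone gives the jig's angle to only ±2°, so I'll take one quick wrist look over the jig.

>>> {"fn": "carry_out", "kwargs": {
  "targets": [
    [0,-1,0,2,0],
    [0,-1,0,4,0],
    [0,-1,0,4,0],
    [0,0,0,4,0],
    [0,0,0,4,0],
    [0,0,0,4,0],
    [0,0,0,3,0],
    [0,0,0,1,0],
    [0,0,0,0,0],
    [0,0,0,0,0]
  ]
}}

```text
time: 12.95
tool_pos: [0.5592, -0.1574, 0.1583]
ee_rot: [-2.965, 1.57, 1.968]
wrist_force: [1.2, -0.3, -0.1]
width: 0.0942
```

```bash
python3 - <<'E'
from h import *
o,R=tool(); print(o['time'],o['tool_pos'].round(4))
w=snap('wrist','w5')
E
```

```text
12.95 [ 0.5592 -0.1574  0.1583]
```

View pics/w5.png

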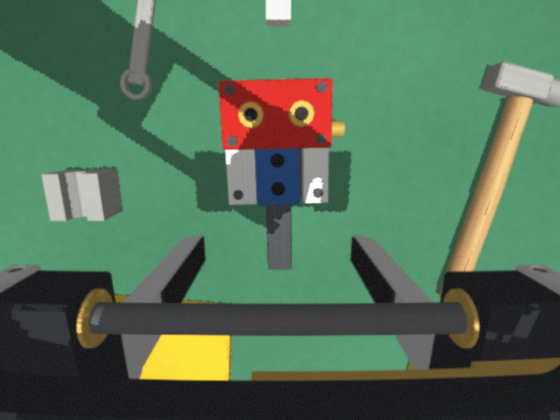

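The wrist view shows the bridge at (220–332, 80–149), the spacer at (255–301, 149–205), the tongue's tip at (280,269) and the drift tip at (278,22). The whole line is almost vertical in the picture.

```bash
python3 - <<'E'
from h import *
s=load('w5'); im=s['im'].astype(int); r,g,b=im[...,0],im[...,1],im[...,2]
m=((r>g+60)&(r>b+60)).astype(np.uint8); m[:,334:]=0; m=cv2.morphologyEx(m,cv2.MORPH_CLOSE,np.ones((15,15)))
c=blobs(s,m,1,(200,60,345,160))[0]; B=rect(s,c,.062); print('bridge',B)
m=((b>r+20)&(b>g+20)).astype(np.uint8); m=cv2.morphologyEx(m,cv2.MORPH_CLOSE,np.ones((15,15)))
c=blobs(s,m,1,(245,146,312,215))[0]; S=rect(s,c,.044); print('spacer vis',S)
ms=[]
for row in (220,235,250,262):
    x=np.where(np.abs(r[row]-g[row])<22)[0]; x=x[(x>255)&(x<305)]; p=onz(s,[[x.min()-.5,row],[x.max()+.5,row]],.02); ms.append(p.mean(0)[:2]); print(row,x.min(),x.max(),np.linalg.norm(p[1]-p[0]).round(4),ms[-1].round(4))
e=np.where(np.abs(r[210:290,280]-g[210:290,280])<22)[0].max()+210.5; T=onz(s,[[280,e]],.02)[0]; print('tongue tip',e,T.round(4))
b=B[:2]/1000; d=T[:2]-b; print('dist',np.linalg.norm(d),'ang',np.degrees(np.arctan2(d[1],d[0])))
d=ms[-1]-ms[0]; print('tongue ang',np.degrees(np.arctan2(d[1],d[0])))
x=np.where(np.abs(r[12]-g[12])<25)[0]; x=x[(x>250)&(x<305)]; print('drift nose',x.min(),x.max(),onz(s,[[x.min()-.5,12],[x.max()+.5,12],[278,23.5]],.02).round(4).tolist())
E
```

```text
bridge [538.9 -71.6  99.1  59.1  14.3]
spacer vis [ 553.2 -128.7   43.2   55.2   13.6]
220 267 290 0.0267 [ 0.5657 -0.1783]
235 267 290 0.027 [ 0.5696 -0.1955]
250 268 290 0.0263 [ 0.5742 -0.213 ]
262 268 291 0.0277 [ 0.578  -0.2273]
tongue tip 268.5 [ 0.5804 -0.2351  0.02  ]
dist 0.1687004329243608 ang -75.77267335108158
tongue ang -75.96541051459154
drift nose 266 290 [[0.5078, 0.0216, 0.02], [0.5313, 0.0269, 0.02], [0.5218, 0.0142, 0.02]]
```

>>> {"fn": "carry_out", "kwargs": {
  "targets": [
    [0,0,0.24,-2,0],
    [0,0,0,-4,0],
    [0,0,0,-4,0],
    [0,0,0,-4,0],
    [0,0,0,-4,0],
    [0,0,0,-4,0],
    [0,1,0,-4,0],
    [0,2,0,-2,0],
    [0,2,0,-0.9,0],
    [0,2,0,0,0],
    [0,2,0,0,0],
    [0,2,0,0,0],
    [0,2,0,0,0],
    [0,1.2,0,0,0],
    [0,0.6,0,0,0],
    [0,0,0,0,0]
  ]
}}

```text
time: 14.6
tool_pos: [0.498, 0.1248, 0.0101]
ee_rot: [-1.815, 1.57, 3.119]
wrist_force: [-0.6, -0.6, 0.5]
width: 0.0939
```

>>> {"fn": "carry_out", "kwargs": {
  "targets": [
    [0,0.5,0,0,0],
    [0,0,0,0,0],
    [1,0,0,0,0],
    [1,0,0,0,0],
    [1,0,0,0,0],
    [1,0,0,0,0],
    [1,0,0,0,0],
    [1,0,0,0,0],
    [1,0,0,0,0]
  ]
}}

```text
time: 15.5
tool_pos: [0.4983, 0.1243, 0.0055]
ee_rot: [-1.72, 1.57, -3.07]
wrist_force: [-1.5, 0.2, 1.1]
width: 0.0521
```

>>> {"fn": "carry_out", "kwargs": {
  "targets": [
    [1,-0.6,0,0,0],
    [1,-0.8,0,0,0],
    [1,-0.8,0,0,0],
    [1,-0.5,0,0,-1.3],
    [1,0,-0.3,0,0],
    [1,0,-0.3,0,0],
    [1,0,-0.3,0.5,0],
    [1,0,0,1,0],
    [1,0,0,1,0],
    [1,0,0,1,0],
    [1,0,0,0.5,0],
    [1,0,0,0,0],
    [1,0,0,0,0]
  ]
}}

```text
time: 16.8
tool_pos: [0.4996, 0.0832, 0.0324]
ee_rot: [-3.02, 1.57, 1.935]
wrist_force: [-0.6, 0.4, -3.1]
width: 0.0521
```

```bash
python3 - <<'E'
from h import *
o,R=tool(); p=o['tool_pos']; a=np.arctan2(R[1,2],R[0,2])
print(o['time'],p.round(4),o['wrist_force'].round(1),o['wrist_torque'].round(2),o['width'],np.degrees(a))
an=np.radians(-76.0); d=np.array([np.cos(an),np.sin(an)]); yj=-d; xj=np.array([yj[1],-yj[0]]); q=p[:2]-[.551,-.1201]; print('tool jig x,y',q@xj,q@yj)
s=snap('side','s6'); t=snap('top','t6')
h=np.array([np.cos(a),np.sin(a)])
for f,v in (('side',s),('top',t)):
    for z in (.027,.047):
        print(f,z,proj(v,[[*(p[:2]+.1086*h+k*np.array([-h[1],h[0]])*.012),z] for k in (-1,1)]).round(1).tolist())
cv2.imwrite('pics/c6.png',np.hstack([cv2.resize(s['im'][165:285,200:335],(540,480))[...,::-1],cv2.resize(t['im'][170:270,225:290],(260,400))[...,::-1][:480] if 0 else cv2.copyMakeBorder(cv2.resize(t['im'][170:270,225:290],(260,400))[...,::-1],0,80,0,0,0)]))
E
```

```text
16.8 [0.4996 0.0832 0.0324] [-0.6  0.4 -3.1] [0.02 0.05 0.02] 0.052087325475941165 -76.1072880187892
tool jig x,y -0.0007141064507584832 0.2097308349552645
side 0.027 [[266.4, 231.5], [274.0, 227.0]]
side 0.047 [[266.1, 225.5], [273.8, 221.0]]
top 0.027 [[286.0, 228.3], [283.8, 220.1]]
top 0.047 [[286.2, 228.0], [283.9, 219.6]]
```

View pics/c6.png

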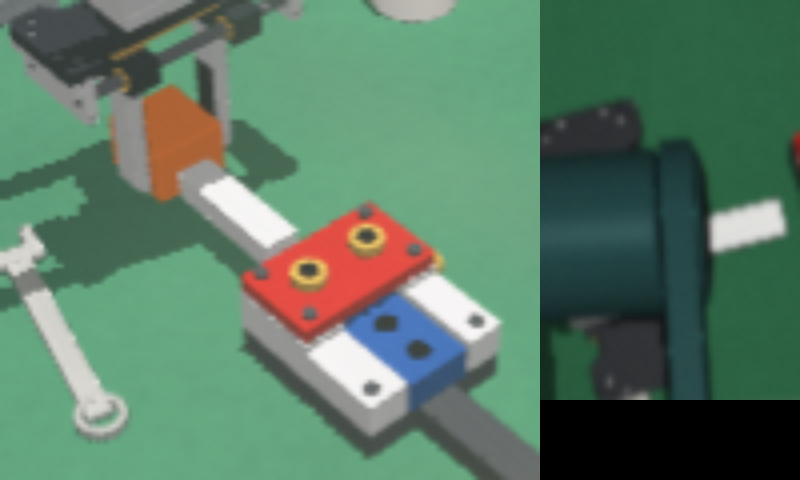

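The tip is where predicted within about a pixel in both views, and it is level and in line with the mouth. I'll enter and push slowly.

>>> {"fn": "carry_out", "kwargs": {
  "targets": [
    [1,0,0,0.7,0],
    [1,0,0,0.8,0],
    [1,0,0,0.8,0],
    [1,0,0,0.8,0],
    [1,0,0,0.6,0],
    [1,0,0,0.3,0],
    [1,0,0,0.3,0],
    [1,0,0,0.3,0],
    [1,0,0,0.3,0]
  ]
}}

```text
time: 17.8
tool_pos: [0.511, 0.0367, 0.0325]
ee_rot: [-3.099, 1.568, 1.857]
wrist_force: [-2.9, 6.7, 0.3]
width: 0.0517
```

>>> {"fn": "carry_out", "kwargs": {
  "targets": [
    [1,0,0,0.3,0],
    [1,0,0,0.3,0],
    [1,0,0,0.3,0],
    [1,0,0,0.3,0]
  ]
}}

```text
time: 18.2
tool_pos: [0.5119, 0.0302, 0.0327]
ee_rot: [-2.99, 1.558, 1.966]
wrist_force: [-6.4, 14.3, 3.1]
width: 0.0517
```

>>> {"fn": "carry_out", "kwargs": {
  "targets": [
    [1,0,0,0.3,0],
    [1,0,0,0.3,0],
    [1,0,0,0.3,0],
    [1,0,0,0,0]
  ]
}}

```text
time: 18.6
tool_pos: [0.5142, 0.021, 0.0326]
ee_rot: [-2.975, 1.559, 1.981]
wrist_force: [-6.3, 14.6, 3.1]
width: 0.0519
```

```bash
cat >> h.py <<'E'
def state(f):
    o,R=tool(); p=o['tool_pos']; a=np.arctan2(R[1,2],R[0,2])
    an=np.radians(-76.0); d=np.array([np.cos(an),np.sin(an)]); yj=-d; xj=np.array([yj[1],-yj[0]]); O=np.array([.551,-.1201])
    q=p[:2]-O; w=o['wrist_force'][:2]
    print(o['time'],'tool jig xyz mm',(1e3*np.r_[q@xj,q@yj,p[2]]).round(1),'F',(w@xj).round(1),(w@yj).round(1),o['wrist_force'][2].round(1),'ang',np.degrees(a).round(2),'w',o['width'],'pitch',R[:,0].round(3))
    s=snap('side',f); im=s['im'].astype(int); r,g,b=im[...,0],im[...,1],im[...,2]
    m=((b>90)&(r<90)&(g<130)&(b>g+35)).astype(np.uint8); c=blobs(s,m,1,(270,215,350,310))[0]; P=onz(s,c.reshape(-1,2),.044)[:,:2]-O
    print('spacer contour jig y range if at z 44 (mm)',(P@yj*1e3).min().round(1),(P@yj*1e3).max().round(1),'z20 front',((onz(s,c.reshape(-1,2),.02)[:,:2]-O)@yj*1e3).min().round(1))
    return s
E
python3 - <<'E'
from h import *
state('s7')
import h
h.snap=lambda n,f:load(f); state('s6')
E
```

```text
18.6 tool jig xyz mm [ -1.6 145.9  32.6] F -2.6 15.7 3.1 ang -76.02 w 0.051933263340624314 pitch [-0.005  0.011 -1.   ]
spacer contour jig y range if at z 44 (mm) -55.6 21.5 z20 front -40.1
18.65 tool jig xyz mm [ -1.6 145.8  32.6] F -2.6 13.6 2.6 ang -76.02 w 0.051880623038001054 pitch [-0.005  0.011 -1.   ]
spacer contour jig y range if at z 44 (mm) -40.2 20.6 z20 front -24.1
```

>>> {"fn": "carry_out", "kwargs": {
  "targets": [
    [1,0,0,0.2,0],
    [1,0,0,0.2,0],
    [1,0,0,0.2,0],
    [1,0,0,0.2,0],
    [1,0,0,0.2,0],
    [1,0,0,0.2,0],
    [1,0,0,0.2,0],
    [1,0,0,0.2,0],
    [1,0,0,0.2,0],
    [1,0,0,0.2,0],
    [1,0,0,0.2,0],
    [1,0,0,0,0]
  ]
}}

```text
time: 19.85
tool_pos: [0.5218, -0.0066, 0.0325]
ee_rot: [0.017, 1.57, -1.311]
wrist_force: [-0.6, -0.4, -2.5]
width: 0.0519
```

```bash
python3 -c "
from h import *
state('s8')"
```

```text
19.85 tool jig xyz mm [ -0.9 117.2  32.5] F -0.7 -0.2 -2.5 ang -76.11 w 0.051893540752247475 pitch [ 0.    -0.001 -1.   ]
spacer contour jig y range if at z 44 (mm) -84.0 6.1 z20 front -69.3
```

The spacer is past the gib and the push force has dropped to zero. I'll push on 6 mm more, then withdraw along the channel.

>>> {"fn": "carry_out", "kwargs": {
  "targets": [
    [1,0,0,0.2,0],
    [1,0,0,0.2,0],
    [1,0,0,0.2,0],
    [1,0,0,0,0],
    [1,0,0,0,0]
  ]
}}

```text
time: 20.4
tool_pos: [0.5234, -0.0121, 0.0326]
ee_rot: [0.581, 1.57, -0.746]
wrist_force: [-0.4, 0.9, -1.9]
width: 0.0516
```

```bash
python3 -c "
from h import *
s=state('s9'); cv2.imwrite('pics/c9.png',cv2.resize(s['im'][165:315,200:360],(640,600))[...,::-1])"
```

```text
20.4 tool jig xyz mm [ -0.7 111.5  32.6] F -0.2 1.0 -1.9 ang -76.07 w 0.051565128963989265 pitch [ 0.001 -0.001 -1.   ]
spacer contour jig y range if at z 44 (mm) -89.7 -0.8 z20 front -75.2
```

View pics/c9.png

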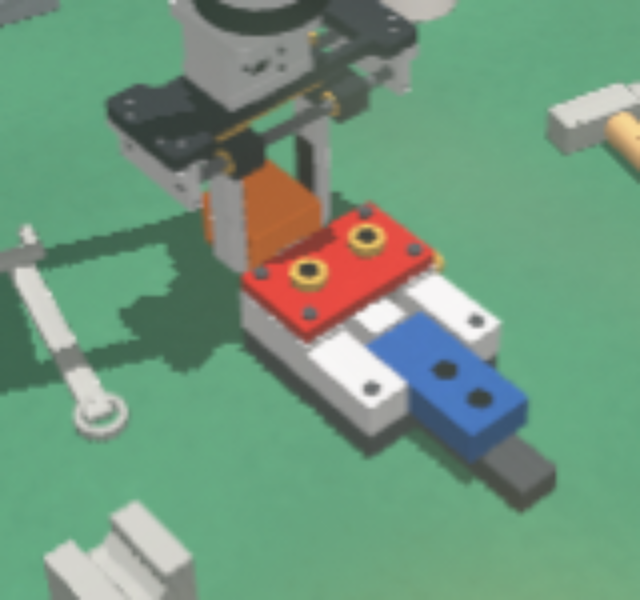

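The nose tip shows behind the spacer's tail, and the spacer is clear of the bridge with its front out over the tongue. I'll withdraw the drift and lay it down.

>>> {"fn": "carry_out", "kwargs": {
  "targets": [
    [1,0,0,-0.5,0],
    [1,0,0,-1,0],
    [1,0,0,-1,0],
    [1,0,0,-1,0],
    [1,0,0,-1,0],
    [1,0,0,-1,0],
    [1,0,0,-1,0],
    [1,0,0,-1,0],
    [1,0,0,-1,0],
    [1,0,0,-1.5,0],
    [1,0,0,-1.5,0],
    [1,0,0,-1.5,0],
    [1,0,0,-1,0],
    [1,0,0,0,0],
    [1,0.8,0,0,0],
    [1,0.8,0,0,0],
    [1,0.5,0,0,0],
    [1,0.3,0,0,0],
    [1,0.2,0,0,0],
    [1,0,0,0,0]
  ]
}}

```text
time: 22.45
tool_pos: [0.4894, 0.1239, 0.0063]
ee_rot: [-1.753, 1.571, -3.082]
wrist_force: [-0.7, 0.0, -3.2]
width: 0.0518
```

>>> {"fn": "carry_out", "kwargs": {
  "targets": [
    [1,0.1,0,0,0],
    [1,0,0,0,0],
    [0.3,0,0,0,0],
    [0.3,0,0,0,0],
    [0,0,0,0,0],
    [0,0,0,0,0],
    [0,-0.5,0,0,0],
    [0,-1.5,0,0,0],
    [0,-2,0,0,0],
    [0,-2,0,0,0],
    [0,-2,0,0,0],
    [0,-2,0,0,0],
    [0,-2,0,0,0],
    [0,-2,0,0,0],
    [0,-1,0,2,0],
    [0,0,0,4,0],
    [0,0,0,4,0],
    [0,0,0,4,0],
    [0,0,0,4,0],
    [0,0,0,4,0]
  ]
}}

```text
time: 24.45
tool_pos: [0.5426, -0.091, 0.1561]
ee_rot: [1.325, 1.57, -0.002]
wrist_force: [1.4, 0.3, 0.4]
width: 0.0942
```

>>> {"fn": "carry_out", "kwargs": {
  "targets": [
    [0,0,0,4,0],
    [0,0,0,3,0],
    [0,0,0,1,0],
    [0,0,0,0,0],
    [0,0,0,0,0]
  ]
}}

```text
time: 24.95
tool_pos: [0.5614, -0.1659, 0.1556]
ee_rot: [3.087, 1.57, 1.76]
wrist_force: [0.1, 0.1, -0.8]
width: 0.094
```

```bash
python3 - <<'E'
from h import *
state('s10'); s=snap('wrist','w10'); im=s['im'].astype(int); r,g,b=im[...,0],im[...,1],im[...,2]
m=((b>r+20)&(b>g+20)).astype(np.uint8); m=cv2.morphologyEx(m,cv2.MORPH_CLOSE,np.ones((15,15)))
c=blobs(s,m,1,(200,60,360,300))[0]; print('px',cv2.boundingRect(c)); S=rect(s,c,.044); print('spacer',S)
an=np.radians(-76.0); d=np.array([np.cos(an),np.sin(an)]); q=S[:2]-[551,-120.1]; print('jig x,y',q@[-d[1],d[0]],-q@d)
cv2.imwrite('pics/w10.png',im[...,::-1])
E
```

```text
24.95 tool jig xyz mm [ -0.9 -46.9 155.6] F 0.1 0.1 -0.8 ang -76.03 w 0.09395729663974431 pitch [-0.     0.001 -1.   ]
spacer contour jig y range if at z 44 (mm) -89.7 -60.1 z20 front -75.2
px (257, 155, 45, 90)
spacer [ 561.7 -159.8   43.3   91.3   13.7]
jig x,y 0.7778650158463952 -41.10930461607353[ WARN:0@2.347] global loadsave.cpp:1063 imwrite_ Unsupported depth image for selected encoder is fallbacked to CV_8U.
```

View pics/w10.png

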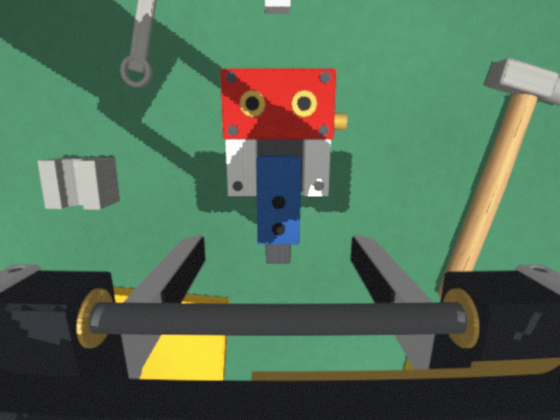

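The spacer is fully clear in the picture at (257–302, 155–245), centred on the channel. The next move goes down to grasp it past the rails.

>>> {"fn": "carry_out", "kwargs": {
  "targets": [
    [0,1.5,0.15,0.6,0],
    [0,2,0,0,0],
    [0,2,0,0,0],
    [0,2,0,0,0],
    [0,2,0,0,0],
    [0,2,0,0,0],
    [0,1.3,0,0,0],
    [0,0.6,0,0,0],
    [0,0,0,0,0],
    [0,0,0,0,0]
  ]
}}

```text
time: 26.05
tool_pos: [0.5652, -0.1726, 0.0222]
ee_rot: [1.007, 1.569, -0.321]
wrist_force: [-0.2, 0.0, 1.6]
width: 0.0941
```

>>> {"fn": "carry_out", "kwargs": {
  "targets": [
    [1,0,0,0,0],
    [1,0,0,0,0],
    [1,0,0,0,0],
    [1,0,0,0,0],
    [1,0,0,0,0],
    [1,0,0,0,0],
    [1,0,0,0,0],
    [1,0,0,0,0],
    [1,-0.4,0,0,0],
    [1,-0.8,0,0,0],
    [1,-1,0,0,0],
    [1,-1.5,0,0,0],
    [1,-1.5,0,0,0],
    [1,-1.5,0,0,0],
    [1,-1.3,0,0,0],
    [1,0,0,0,0],
    [1,0,0,0,0]
  ]
}}

```text
time: 27.75
tool_pos: [0.5647, -0.1726, 0.1019]
ee_rot: [1.022, 1.57, -0.306]
wrist_force: [-0.6, 0.0, -3.7]
width: 0.0435
```

```bash
python3 - <<'E'
from h import *
o,R=tool(); p=o['tool_pos']; a=np.arctan2(R[1,2],R[0,2]); print(p,np.degrees(a),o['width'],o['wrist_force'].round(1),o['wrist_torque'].round(2))
# tray from w10-independent top view
s=load('top0'); im=s['im'].astype(int); r,g,b=im[...,0],im[...,1],im[...,2]
T=rect(s,blobs(s,((r>150)&(g>100)&(b<90)),1,(370,195,470,300))[0],.018); print('tray',T)
s=load('side0'); im=s['im'].astype(int); r,g,b=im[...,0],im[...,1],im[...,2]
print('tray side',rect(s,blobs(s,((r>150)&(g>100)&(b<90)),1,(240,310,395,420))[0],.009))
h=np.array([np.cos(a),np.sin(a)]); print('spacer centre est',(p[:2]-.012*h).round(4))
v=snap('side','s11'); cv2.imwrite('pics/c11.png',cv2.resize(v['im'][150:350,200:400],(600,600))[...,::-1])
E
```

```text
[ 0.56467284 -0.17259511  0.10194407] -76.07296465565194 0.04354751455347028 [-0.6  0.  -3.7] [-0.15  0.05  0.02]
tray [ 445.2 -392.1  203.   144.9    8.6]
tray side [ 443.1 -397.8  213.1  163.9    8.4]
spacer centre est [ 0.5618 -0.1609]
```

View pics/c11.png

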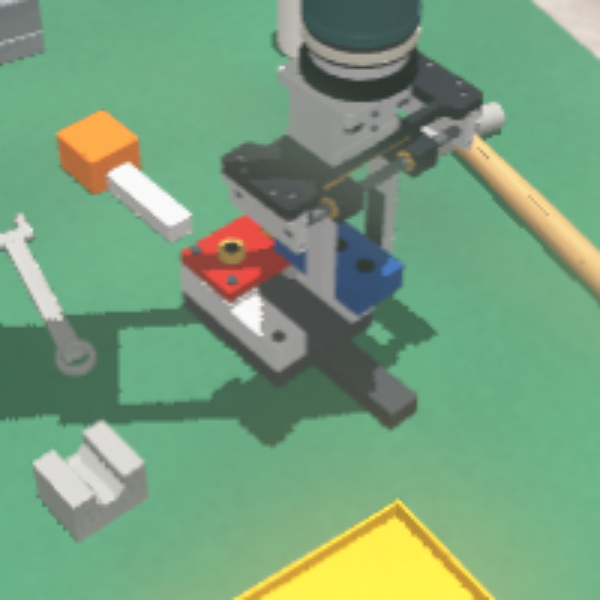

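The spacer is held level and the drift lies flat on the bench. I'll carry the spacer to the tray.

>>> {"fn": "carry_out", "kwargs": {
  "targets": [
    [1,0,-0.7,0.8,0],
    [1,0,-1.4,1.6,0],
    [1,0,-1.5,1.8,0],
    [1,0,-1.5,1.8,0],
    [1,0,-1.5,1.8,0],
    [1,0,-1.5,1.8,0],
    [1,0,-1.5,1.8,0],
    [1,0,-1.5,1.8,0],
    [1,0,-1.5,1.7,0],
    [1,0,-1.5,1.7,0],
    [1,0,-1.5,1.6,0],
    [1,0,-1.0,1.0,0],
    [1,0,-0.5,0.6,0],
    [1,1,0,0,2.7],
    [1,1.5,0,0,2.7],
    [1,1.5,0,0,0],
    [1,1,0,0,0],
    [1,0,0,0,0],
    [1,0,0,0,0]
  ]
}}

```text
time: 29.7
tool_pos: [0.4463, -0.4056, 0.0512]
ee_rot: [-2.844, 1.57, 2.018]
wrist_force: [0.4, 0.2, -3.0]
width: 0.0439
```

```bash
python3 - <<'E'
from h import *
o,R=tool(); p=o['tool_pos']; a=np.arctan2(R[1,2],R[0,2]); print(o['time'],p.round(4),np.degrees(a),o['width'],o['wrist_force'].round(1))
s=snap('wrist','w12'); snap('side','s12'); cv2.imwrite('pics/c12.png',np.vstack([s['im'][:330,100:460,::-1]]))
E
```

```text
29.7 [ 0.4463 -0.4056  0.0512] -81.42288388456564 0.04385765677961942 [ 0.4  0.2 -3. ]
```

View pics/c12.png

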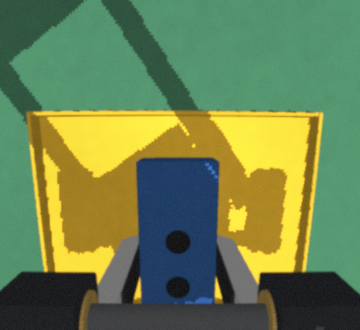

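The spacer is over the tray, about 45 px clear of the far wall and about 100 px clear at the sides. It can be lowered now.

>>> {"fn": "carry_out", "kwargs": {
  "targets": [
    [1,1,0,0,0],
    [1,1,0,0,0],
    [1,1,0,0,0],
    [1,0.6,0,0,0],
    [1,0.4,0,0,0],
    [1,0.3,0,0,0],
    [1,0.2,0,0,0],
    [1,0,0,0,0],
    [1,0,0,0,0]
  ]
}}

```text
time: 30.7
tool_pos: [0.4464, -0.4061, 0.0068]
ee_rot: [0.75, 1.57, -0.672]
wrist_force: [-0.0, -0.7, -4.7]
width: 0.0439
```

>>> {"fn": "carry_out", "kwargs": {
  "targets": [
    [1,0.1,0,0,0],
    [1,0.1,0,0,0],
    [1,0,0,0,0],
    [0.45,0,0,0,0],
    [0.3,0,0,0,0],
    [0.3,0,0,0,0],
    [0.1,0,0,0,0],
    [0.1,0,0,0,0],
    [0.1,-0.5,0,0,0],
    [0.1,-1,0,0,0],
    [0.1,-2,0,0,0],
    [0.1,-2,0,0,0],
    [0.1,-2,0,0,0],
    [0.1,-2,0,0,0],
    [0.1,-2,0,-2,0],
    [0.1,-2,0,-2,0],
    [0.1,0,0,0,0],
    [0.1,0,0,0,0]
  ]
}}

```text
time: 32.5
tool_pos: [0.4407, -0.3668, 0.1406]
ee_rot: [0.516, 1.568, -0.905]
wrist_force: [-0.8, -0.9, -0.3]
width: 0.0848
```

```bash
python3 - <<'E'
from h import *
o,R=tool(); print(o['time'],o['tool_pos'].round(4),o['width'],o['wrist_force'].round(1))
s=snap('wrist','w13'); v=snap('side','s13'); 
im=s['im'].astype(int); r,g,b=im[...,0],im[...,1],im[...,2]
m=((b>r+20)&(b>g+20)).astype(np.uint8); m=cv2.morphologyEx(m,cv2.MORPH_CLOSE,np.ones((15,15)))
print('spacer',rect(s,blobs(s,m,1,(180,60,400,320))[0],.027))
cv2.imwrite('pics/c13.png',np.hstack([cv2.resize(s['im'],(400,300)),cv2.resize(v['im'],(400,300))])[...,::-1])
E
```

```text
32.5 [ 0.4407 -0.3668  0.1406] 0.08482513672753299 [-0.8 -0.9 -0.3]
spacer [ 444.9 -391.2   42.4   90.1    8.6]
```

View pics/c13.png

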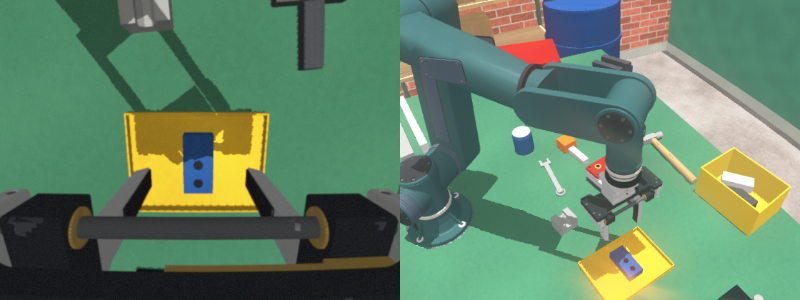

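The spacer lies flat in the tray, measuring 42 x 90 mm when cast onto the expected height. The drift is flat on the bench, the gripper touches nothing, and the other things stand as they were.

```bash
python3 -c "
from bench import robot
print(robot.close_job())"
```

```text
the job is handed in; nothing more can be done
None
```

The spacer is out of the jig and lying flat in the yellow tray, and the job was handed in at about 33 s of the 72 s allowed.

**What I did:**
- I lifted the drift out of the rest by its nose, set it down on the bench in line with the channel, and took it again by the orange block.
- I pushed the spacer out from the mouth, with readings of about 16 N along the channel while it was pinched. The force fell to near zero once its tail had passed the gib.
- The spacer ended at about jig y -41 mm, clear of the bridge, before the gripper touched it. The drift's block stopped about 12 mm short of the jig.
- I laid the drift back flat on the bench, then lifted the spacer out and released it near the middle of the tray.

**Last checks:**
- The spacer measured 42 x 90 mm at the height expected for lying flat in the tray, and 1 mm from the tray centre.
- The gripper was clear and the wrist force was about 1 N.
- The drift lay flat, and the other things looked unmoved by eye; I did not measure them again.

**Two points to note:**
- **Nose grip:** it held the drift with the fingertips below its underside, so I let it go with that underside about 10 mm above the bench. It landed flat and still in line.
- **Jig angle:** the first top view put it 11 to 14° off the world y axis, depending on the feature measured. A closer wrist view gave about 14°, which I used.

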